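Push the cartridge row home and set the keeper

ROBOT

A 7-joint arm with a two-finger parallel gripper is mounted at the origin on a cart in front of the work surface, level with it; the furniture and walls round the work are solid. World frame = base frame: x ahead of the robot, y to its left, z up, the work surface at z = 0. Lengths are in m, angles in rad, forces in N, time in s.
With the tool pointing down it reaches from about 0.4 to 0.875 m from the base axis. Payload 19.3 kg.
Tool frame: the origin (TCP) lies at the very end of the fingers, on their centre line; the grasp point (between the pads) lies 19 mm behind it; z points along the fingers, y is the line along which they close (so a half turn about z gives the same grasp; the last joint's range is limited). The gripper opens to 85 mm and grips with 20 to 120 N. Pads are 22 mm wide; open, the fingers measure 114 mm over their backs; the gripper's body (76 mm by 85 mm) begins 54 mm behind the grasp point. The pads swing forward as they close: fully open they stand 13 mm farther back than shut.
Start: joints at [-1.183, 0.521, -0.036, 1.599, 0.021, 1.021, -0.113], TCP at [0.276, 0.561, 0.195] pointing down, gripper open.
Joint ranges: [-2.91, 2.91], [-0.3, 2.13], [-1.5, 1.42], [0.17, 2.43], [-1.26, 4.41], [0.16, 1.93], [-2.52, 2.52]. Speed limits (rad/s): [1.89, 1.89, 2.39, 2.39, 3.01, 3.01, 3.01].

INTERFACE

Orientations are given as [roll, pitch, yaw] about the fixed x, y, z axes, in that order (R = Rz(yaw) Ry(pitch) Rx(roll)).
In Python, from workcell import bot gives the robot as it stands.
- The arm moves only by the tool servo_tool, never from a script. Its argument "plan" is a list of rows, each a list of 7 numbers: the finger opening in cm, from 0 to 8.54, then the shift along the tool's x, y, z in cm, then the turn, a rotation vector about the tool's x, y, z in degrees. In form: [[fingers, x, y, z, wx, wy, wz], ...]. A call has 1 to 10 rows; each row is the pose to reach, as a shift and turn from the pose commanded when the call began, along the tool's axes at that moment; what a row does not reach only later rows make up. A row lasts 1/10 s, in which the tool goes at most 50 mm and 8.59 degrees, less where a joint would pass 70% of its speed; a pose out of reach is approached as far as the arm can. A call with a gripper value outside its range is refused whole. The fingers move at their own pace and stop on an object; "force" is the grip in N (left out, the last holds). Time passes only in rows, so rows that repeat a pose let the fingers close. It gives the time, the measured TCP pose, the force, the opening and the grip force at its end, in the units of the state.
- bot.observe(): the state, without advancing time (a new reading comes with each control period).
- bot.grab_frame(name): name is "side" or "top" or "wrist"; returns a dict with "frame" (400x640x3 uint8, blue, green, red), "mtx" (3x3 intrinsics, pixels), "R" (3x3) and "t" (3): a world point X has camera coordinates R X + t; the wrist camera has in their place "T_tool_cam" (4x4, takes a point from camera to tool coordinates, whose origin is the TCP and whose axes are the flange's). Camera axes: x right, y down, z forward; pixel columns grow to the right and rows downward; lengths in m; the calibration is good to about 2 mm. A picture is of the moment at which its call begins: read the wrist's pose just before it. There is no depth.
- bot.job_done(): hands the job in; it is judged then, once.
The state is a dict: "clock": time; "qpos": joint angles; "qd": joint speeds; "joint_efforts": joint torques, N m; "position": TCP position; "tool_rot": TCP orientation; "force": force on the tool from outside, world axes, zero at the start; "moment": the same for the moment, N m; "grip_width": finger opening in m; "finger_force": force on a finger pad.
Only numpy, scipy, OpenCV 4.12 (cv2) and the standard library are available. Lean on these libraries where they do the work, as an engineer would, in place of code of your own. Each camera call takes 0.05 s, during which the arm holds its last target. There are 200 camera calls.

TASK

With the fingertips, push the row of four touching test cartridges along the loading track as one train until the first meets the end stop and all four stand close together. Then push the keeper's upright knob towards the track until the keeper bar is fully in behind the last cartridge. Only push: do not pick anything up or pull the row apart, and leave the bottle, pen, pouch and spare cartridge where they are.

Things in the scene. Friction and masses are not known exactly. Their poses are not given: they have to be found in the camera images.
- track: low aluminium track fixed to the table. Origin: table height, on the channel's centre line; own y runs along it to the end stop, own x across it, away from the robot. Channel: floor 4 mm above the table, 64 mm wide inside, 3 mm walls 12 mm high (above the table), from own y = -165 mm (open end) to +165 mm (stop block, 16 mm thick, 26 mm high). A bed 4 mm high, to x = 125 mm, carries the keeper
- stop_face (a point): middle of the end stop's face that the first cartridge must meet, on the channel floor (4 mm above the table)
- keeper (a joint): keeper bar, m: 0 (drawn back) to 0.040 (fully in, hard stop); slides along the track's own -x at track y = -35 mm, stays where left (friction 1 N). Bar 10 mm wide, 74 long, top 13.5 mm above the table; a bridge over it, 19 mm high, stands at track x = 36 to 46 mm. Fully in, its nose stands 40 mm into the channel, just behind a row of four that is home. A cartridge in its way blocks it
- keeper_knob (a point): centre of the top of the keeper's upright black knob, a pin of 12 mm diameter on the bar, 10.5 mm from its outer end, 13.5 to 42.5 mm above the table; it moves with the keeper, from 96 mm (drawn back) to 56 mm (fully in) off the channel's centre line on the track's +x side
- row_1: test cartridge: white rounded slab 62 mm (own x) by 46.6 mm (own y), 12 mm thick, with a round cap (27 mm diameter, 9 mm off-centre to own +x), 21 mm high in all, about 20 g; cap colour means nothing. Origin: centre of underside. First of the row, nearest the end stop. It lies across the channel, its axes parallel to the track's, 46.8 mm from its neighbour.
- row_2: test cartridge: white rounded slab 62 mm (own x) by 46.6 mm (own y), 12 mm thick, with a round cap (27 mm diameter, 9 mm off-centre to own +x), 21 mm high in all, about 20 g; cap colour means nothing. Origin: centre of underside. Second of the row. It lies across the channel, its axes parallel to the track's, 46.8 mm from its neighbour.
- row_3: test cartridge: white rounded slab 62 mm (own x) by 46.6 mm (own y), 12 mm thick, with a round cap (27 mm diameter, 9 mm off-centre to own +x), 21 mm high in all, about 20 g; cap colour means nothing. Origin: centre of underside. Third of the row. It lies across the channel, its axes parallel to the track's, 46.8 mm from its neighbour.
- row_4: test cartridge: white rounded slab 62 mm (own x) by 46.6 mm (own y), 12 mm thick, with a round cap (27 mm diameter, 9 mm off-centre to own +x), 21 mm high in all, about 20 g; cap colour means nothing. Origin: centre of underside. Last of the row, farthest from the end stop. It lies across the channel, its axes parallel to the track's, 46.8 mm from its neighbour.
- spare_cartridge: bystander: a loose cartridge like those in the row, lying on the table on the robot's side of the track; origin centre of underside
- dropper: bystander: dropper bottle, 27 mm diameter, 84 mm high, standing on the table beyond the track; origin centre of underside
- pouch: bystander: flat swab pouch, 26 x 185 x 10 mm, lying on the table beyond the keeper, long side (own y) roughly along the track; origin centre of underside
- pen: bystander: pen, 12 x 145 x 9 mm, lying on the table on the robot's side of the track, roughly along it; origin centre of underside
Not all that is in view belongs to the job. Leave any green look-alike of the row_4 alone. Leave any yellow look-alike of the row_3 alone.

How it is judged:
On the way:
1. the whole row is home against the end stop while the keeper is still drawn back (y of row_1 in the frame of track above 0.1377 m and y of row_2 in the frame of track above 0.0901 m and y of row_3 in the frame of track above 0.0425 m and y of row_4 in the frame of track above -0.0041 m and value of joint keeper below 0.02 m), for 0.2 s.
At the end, for the whole second after the job is handed in: the four cartridges lie flat in the channel, home against the end stop in a closed row (first within 4 mm of its place, second within 5, third and fourth within 6) and at rest, and the keeper is in by at least 36 of its 40 mm (y of row_1 in the frame of track above 0.1377 m and y of row_2 in the frame of track above 0.0901 m and y of row_3 in the frame of track above 0.0425 m and y of row_4 in the frame of track above -0.0041 m and x of row_1 in the frame of track between -0.006 and 0.006 m and height (world z) of each of row_1, row_2, row_3, row_4 below 0.009 m and angle between each of row_1, row_2, row_3, row_4's own z axis and vertical below 0.12 rad and x of row_2 in the frame of track between -0.006 and 0.006 m and x of row_3 in the frame of track between -0.006 and 0.006 m and x of row_4 in the frame of track between -0.006 and 0.006 m and value of joint keeper above 0.036 m and linear speed of each of row_1, row_2, row_3, row_4 below 0.01 m/s); the robot touches nothing.
It fails at once if a cartridge of the row is lifted (more than about 10 mm) or tipped (height (world z) of any of row_1, row_2, row_3, row_4 above 0.014 m or angle between any of row_1, row_2, row_3, row_4's own z axis and vertical above 0.35 rad).
It fails at once if the row is pulled apart (neighbours more than about 13 mm apart) (horizontal distance between row_1 and row_2 above 0.06 m or horizontal distance between row_2 and row_3 above 0.06 m or horizontal distance between row_3 and row_4 above 0.06 m).
It fails at once if the bottle, pen, pouch or spare cartridge is moved more than 20 mm (distance of any of spare_cartridge, dropper, pouch, pen from where it was at the start of the episode above 0.02 m).
It also fails if it takes over 48 s, if anything falls off the work surface, if the arm or the gripper's body presses on something with over 40 N, if the wrist force passes 120 N, or if a joint passes its speed limit or range.

## Working session

There is one attempt and no reset: what is moved stays moved. The work goes in short steps, Python scripts to look and compute and a tool call to move; the robot and the scene stay as the last step left them, time stands still between calls to the robot, and variables do not carry over. Pictures are saved under pics/ and viewed, at most 13 in all, crops included, and the job is handed in when it is done.

Besides the shell and the picture viewer there is one more tool, called after "Request:" by a JSON object that holds its "method" and its "body". servo_tool: Moves the arm, as the interface text tells. Its arguments: {"type":"object","properties":{"plan":{"type":"array","items":{"type":"array","items":{"type":"number"}}},"force":{"type":"number"}},"required":["plan"]}

```bash
mkdir -p pics
python3 - <<'E'
from workcell import bot
import cv2,numpy as np,pickle
s=bot.observe();print({k:np.round(v,3).tolist() for k,v in s.items()})
for n in("top","side"):
    g=bot.grab_frame(n);pickle.dump(g,open(n+".pkl","wb"));cv2.imwrite(f"pics/{n}0.png",g["frame"]);print(n,g["mtx"].tolist(),np.round(g["R"],3).tolist(),np.round(g["t"],3).tolist())
E
```

```text
{'clock': 0.0, 'qpos': [-1.183, 0.522, -0.036, 1.6, 0.021, 1.021, -0.113], 'qd': [0.0, 0.002, 0.001, 0.001, -0.001, -0.002, -0.001], 'joint_efforts': [0.001, -92.712, 1.981, -36.993, 0.018, 0.008, 0.0], 'position': [0.276, 0.56, 0.194], 'tool_rot': [-3.14, 0.0, 2.684], 'force': [0.361, -0.129, -0.231], 'moment': [0.021, 0.011, 0.011], 'finger_force': 0.0, 'grip_width': 0.085}
top [[514.1942992151868, 0.0, 318.79249896399153], [0.0, 514.1942992151868, 203.54972089397097], [0.0, 0.0, 1.0]] [[-0.024, -1.0, 0.011], [-0.997, 0.023, -0.076], [0.076, -0.013, -0.997]] [0.013, 0.585, 1.325]
side [[477.99939997626336, 0.0, 316.46767674543054], [0.0, 477.99939997626336, 204.41867025974537], [0.0, 0.0, 1.0]] [[0.822, -0.57, -0.008], [-0.312, -0.437, -0.844], [0.477, 0.696, -0.537]] [-0.488, 0.217, 0.736]
```

View pics/top0.png

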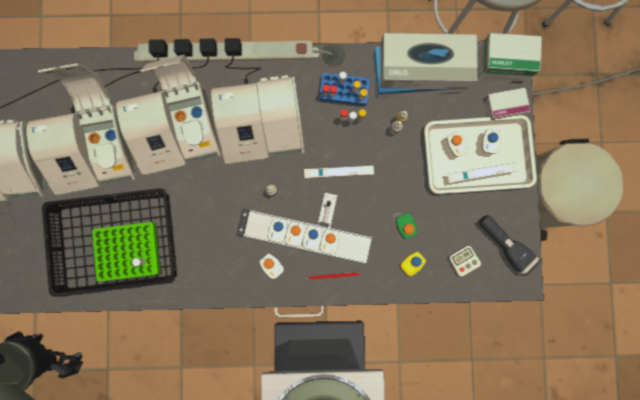

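View pics/side0.png

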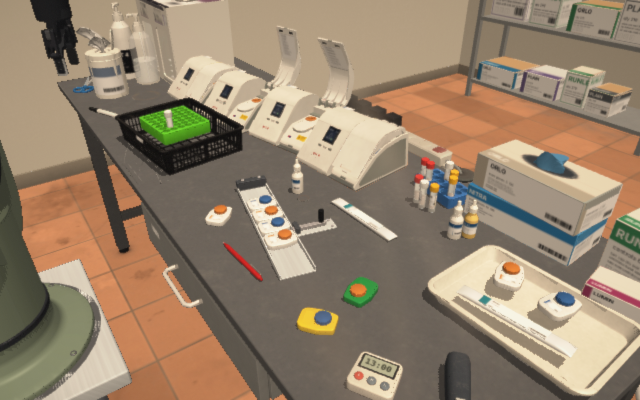

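The top view shows the track from its end stop at about (243,222) to its open end at about (368,248). The row's caps are at (278,227), (297,231), (314,235) and (331,239), and the keeper is at (327,210). The other candidates are the green one (406,226), the yellow one (413,264), the spare (270,266) and the two tray cartridges. Only the four in the channel fit the description. I'll confirm that in an enlarged crop.

```bash
cat > h.py <<'E'
import numpy as np,pickle,cv2
def ray(g,p,z):
    p=cv2.undistortPoints(np.array([[p]],float),g["mtx"],None)[0,0]
    c=-g["R"].T@g["t"]; d=g["R"].T@np.array([*p,1]); return c+d*(z-c[2])/d[2]
def proj(g,X):
    return cv2.projectPoints(np.atleast_2d(np.array(X,float)),cv2.Rodrigues(g["R"])[0],g["t"],g["mtx"],None)[0][:,0]
E
python3 - <<'E'
import cv2,numpy as np,pickle
from h import *
t=pickle.load(open("top.pkl","rb"));s=pickle.load(open("side.pkl","rb"))
for n,g,(x0,x1,y0,y1) in(("t",t,(220,400,160,300)),("s",s,(195,405,160,300))):
    f=g["frame"]
    k=4 if n=='t' else 3.5
    cv2.imwrite(f"pics/{n}crop.png",cv2.resize(f[y0:y1,x0:x1],None,fx=k,fy=k,interpolation=cv2.INTER_CUBIC))
    hsv=cv2.cvtColor(f,cv2.COLOR_BGR2HSV)
    for nm,lo,hi in(("blue",(100,110,60),(125,255,255)),("orange",(5,150,120),(14,255,255))):
        m=cv2.inRange(hsv,lo,hi); m[:y0]=0;m[y1:]=0;m[:,:x0]=0;m[:,x1:]=0
        N,_,st,c=cv2.connectedComponentsWithStats(m)
        for i in range(1,N):
            if st[i,4]>15: print(n,nm,c[i].round(1),st[i,4],ray(g,c[i],.0235).round(4))
E
```

```text
t blue [278.  226.1] 46 [0.5291 0.1073 0.0235]
t blue [313.  233.9] 46 [0.5066 0.0165 0.0235]
t orange [295.4 230.1] 57 [0.5176 0.0623 0.0235]
t orange [330.4 237.9] 56 [ 0.4951 -0.0286  0.0235]
t orange [268.5 263.1] 58 [0.4337 0.1335 0.0235]
s blue [264.8 198.9] 57 [0.5273 0.1018 0.0235]
s blue [277.3 221.4] 68 [0.5051 0.0113 0.0235]
s orange [219.8 208.8] 85 [0.4296 0.1225 0.0235]
s orange [270.7 209.7] 78 [0.5162 0.057  0.0235]
s orange [284.3 233.9] 94 [ 0.494  -0.0341  0.0235]
s orange [357.7 289.7] 153 [ 0.5111 -0.2407  0.0235]
```

View pics/tcrop.png

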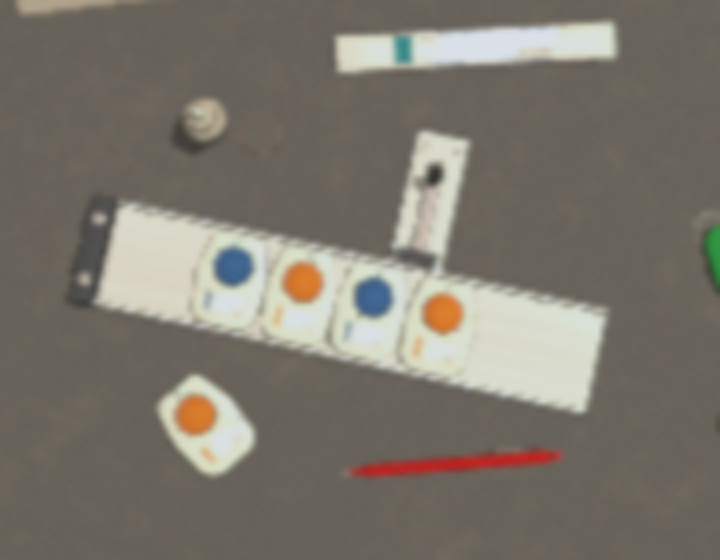

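View pics/scrop.png

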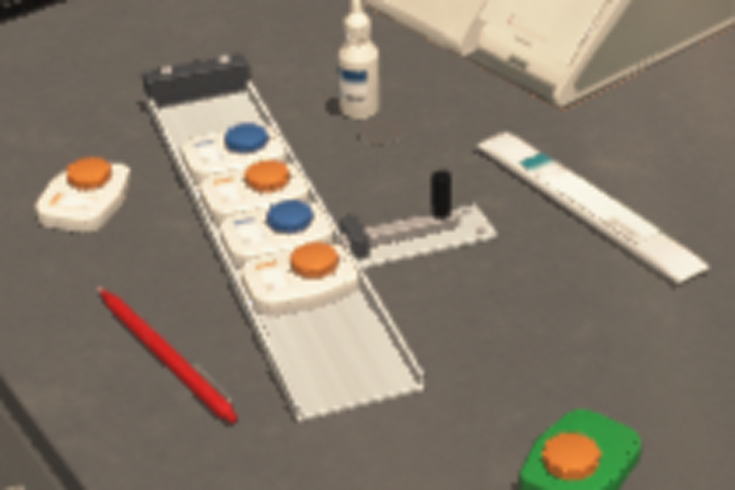

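The crops confirm four white cartridges in the channel, with caps at crop pixels (233,265), (303,282), (374,297) and (442,313). The black knob is at (433,172). The green, yellow, spare and tray ones lie outside the channel. I'll move over the track with the tool turned to line up with it.

Request:
{"method": "servo_tool", "body": {"plan": [[1.5, -3, -3.3, 0, 0, 0, 7.8], [1.5, -6, -6.6, 0, 0, 0, 15.6], [1.5, -9, -9.9, 0, 0, 0, 23.4], [1.5, -12, -13.2, 0, 0, 0, 31.2], [1.5, -15, -16.5, 0, 0, 0, 39], [1.5, -18, -19.8, 0, 0, 0, 46.8], [1.5, -21, -23.1, 0, 0, 0, 54.6], [1.5, -24, -26.4, 0, 0, 0, 62.4], [1.5, -27, -29.7, 0, 0, 0, 70.2], [1.5, -30, -33, 0, 0, 0, 77.8]]}}

```text
clock: 1.1
position: [0.3995, 0.1303, 0.1949]
tool_rot: [-3.142, -0.0, 1.321]
force: [1.8, 0.4, 0.5]
grip_width: 0.0152
finger_force: 0.0
```

Request:
{"method": "servo_tool", "body": {"plan": [[1.5, -4, 2.3, 0, 0, 0, 0], [1.5, -8, 4.6, 0, 0, 0, 0], [1.5, -12, 6.9, 0, 0, 0, 0], [1.5, -16, 9.2, 0, 0, 0, 0], [1.5, -20, 11.5, 0, 0, 0, 0], [1.5, -21.3, 12.3, 0, 0, 0, 0], [1.5, -21.3, 12.3, 0, 0, 0, 0]]}}

```text
clock: 1.8
position: [0.4672, -0.107, 0.1946]
tool_rot: [-3.142, 0.001, 1.322]
force: [0.1, 1.1, -0.1]
grip_width: 0.0149
finger_force: 0.0
```

Run:
```python
from workcell import bot
import cv2,numpy as np,pickle
from scipy.spatial.transform import Rotation as Ro
from h import *
s=bot.observe();g=bot.grab_frame("wrist")
T=np.eye(4);T[:3,:3]=Ro.from_euler("xyz",s["tool_rot"]).as_matrix();T[:3,3]=s["position"]
C=np.linalg.inv(T@g["T_tool_cam"]);g["R"]=C[:3,:3];g["t"]=C[:3,3];pickle.dump(g,open("w.pkl","wb"))
print(s["position"],s["tool_rot"])
f=g["frame"];cv2.imwrite("pics/w1.png",f)
hsv=cv2.cvtColor(f,cv2.COLOR_BGR2HSV)
for nm,lo,hi in(("blue",(100,110,60),(125,255,255)),("orange",(5,150,120),(14,255,255))):
    N,_,st,c=cv2.connectedComponentsWithStats(cv2.inRange(hsv,lo,hi))
    for i in range(1,N):
        if st[i,4]>60: print(nm,c[i].round(1),st[i].tolist(),ray(g,c[i],.025).round(4))
```

```text
[ 0.46719423 -0.10696363  0.19459662] [-3.14153973e+00  1.00562085e-03  1.32205181e+00]
blue [637.   41.7] [633, 18, 7, 39, 142] [ 0.8425 -0.0489  0.025 ]
blue [316.9 280. ] [308, 272, 18, 16, 214] [ 0.4322 -0.2476  0.025 ]
blue [571.  361.5] [561, 357, 18, 12, 122] [ 0.7688 -0.4768  0.025 ]
```

View pics/w1.png

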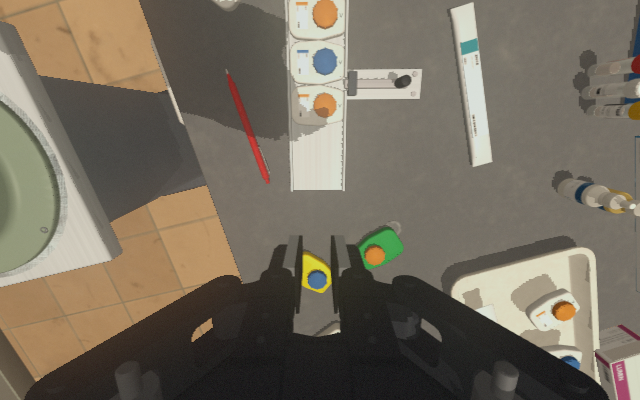

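The wrist view shows the track upright, with its open-end corners at (291,190) and (345,191). The caps are at (325,104), (325,61) and (325,13), the knob top is near (403,81), and the pouch runs along (465,10) to (482,165).

Run:
```python
from h import *
g=pickle.load(open("w.pkl","rb"));t=pickle.load(open("top.pkl","rb"));s=pickle.load(open("side.pkl","rb"))
def P(n,g,p,z): print(n,ray(g,p,z).round(4)[:2])
for p in((325,104),(325,61),(325,13)):P("cap",g,p,.025)
P("endL",g,(291,190),.012);P("endR",g,(345,191),.012);P("knob",g,(403,81),.0425)
P("wallL far",g,(289,20),.012);P("wallR far",g,(346,20),.012);P("bedR top",g,(421,69),.004);P("bedR bot",g,(421,99),.004)
P("pouch",g,(453,10),.01);P("pouch",g,(474,165),.01)
q=lambda x,y:(220+x/4,160+y/4)
P("T endR",t,q(606,310),.012);P("T endL",t,q(585,411),.012);P("T stopR",t,q(118,200),.026);P("T stopL",t,q(92,306),.026)
P("T knob",t,q(433,172),.0425);P("T pouch",t,q(338,72),.01);P("T pouch",t,q(617,58),.01);P("T dropper",t,q(203,120),.084);P("T pen",t,q(350,472),.009);P("T pen",t,q(560,456),.009)
r=lambda x,y:(195+x/3.5,160+y/3.5)
P("S knob",s,r(440,176),.0425);P("S endL",s,r(298,417),.012);P("S endR",s,r(422,384),.012)
```

```text
cap [ 0.4977 -0.0277]
cap [0.5085 0.0162]
cap [0.5196 0.0615]
endL [ 0.4303 -0.1192]
endR [ 0.4978 -0.1378]
knob [ 0.5836 -0.0261]
wallL far [0.4806 0.0685]
wallR far [0.5418 0.0529]
bedR top [ 0.6179 -0.0169]
bedR bot [ 0.6129 -0.0502]
pouch [0.659  0.0338]
pouch [ 0.6643 -0.1455]
T endR [ 0.4937 -0.137 ]
T endL [ 0.4281 -0.1212]
T stopR [0.5726 0.1805]
T stopL [0.5041 0.1983]
T knob [ 0.5849 -0.0246]
T pouch [0.6554 0.0357]
T pouch [ 0.6606 -0.1498]
T dropper [0.6176 0.1197]
T pen [0.392  0.0336]
T pen [ 0.3991 -0.1042]
S knob [ 0.584  -0.0301]
S endL [ 0.4251 -0.1314]
S endR [ 0.4905 -0.1465]
```

Top and wrist views agree to about 3 mm: track yaw is about -0.245, row_4 sits at track y of about -59 mm, and the knob is at about (0.585,-0.026). I'll descend behind row_4.

Request:
{"method": "servo_tool", "body": {"plan": [[1.5, 0.5, 0, 4, 0, 0, 0], [1.5, 1, 0, 8, 0, 0, 0], [1.5, 1.8, -0.1, 12, 0, 0, 0], [1.5, 2.5, -0.1, 15, 0, 0, 0], [1.5, 2.5, -0.1, 17, 0, 0, 0], [1.5, 2.5, -0.1, 18, 0, 0, 0], [1.5, 2.5, -0.1, 18.6, 0, 0, 0], [1.5, 2.5, -0.1, 18.6, 0, 0, 0]]}}

```text
clock: 2.65
position: [0.4722, -0.0797, 0.0089]
tool_rot: [-3.141, -0.0, 1.326]
force: [0.3, 0.7, 0.8]
grip_width: 0.0149
finger_force: 0.0
```

Request:
{"method": "servo_tool", "body": {"plan": [[1.5, 0.4, 0, 0, 0, 0, 0], [1.5, 0.8, 0, 0, 0, 0, 0], [1.5, 1.2, 0, 0, 0, 0, 0], [1.5, 1.6, 0, 0, 0, 0, 0], [1.5, 2.0, 0, 0, 0, 0, 0], [1.5, 2.4, 0, 0, 0, 0, 0], [1.5, 2.8, 0, 0, 0, 0, 0], [1.5, 3.2, 0, 0, 0, 0, 0], [1.5, 3.6, 0, 0, 0, 0, 0], [1.5, 4.0, 0, 0, 0, 0, 0]]}}

```text
clock: 3.65
position: [0.4821, -0.0408, 0.0088]
tool_rot: [-3.142, 0.0, 1.326]
force: [1.0, -0.3, -0.2]
grip_width: 0.0147
finger_force: 0.0
```

Request:
{"method": "servo_tool", "body": {"plan": [[1.5, 0.3, 0, 0, 0, 0, 0], [1.5, 0.6, 0, 0, 0, 0, 0], [1.5, 0.9, 0, 0, 0, 0, 0], [1.5, 1.2, 0, 0, 0, 0, 0], [1.5, 1.5, 0, 0, 0, 0, 0], [1.5, 1.8, 0, 0, 0, 0, 0], [1.5, 2.1, 0, 0, 0, 0, 0], [1.5, 2.4, 0, 0, 0, 0, 0], [1.5, 2.7, 0, 0, 0, 0, 0], [1.5, 3.0, 0, 0, 0, 0, 0]]}}

```text
clock: 4.65
position: [0.4893, -0.0118, 0.0088]
tool_rot: [-3.142, 0.0, 1.326]
force: [1.3, 0.0, -0.0]
grip_width: 0.015
finger_force: 0.0
```

Request:
{"method": "servo_tool", "body": {"plan": [[1.5, 0.2, 0, 0, 0, 0, 0], [1.5, 0.4, 0, 0, 0, 0, 0], [1.5, 0.6, 0, 0, 0, 0, 0], [1.5, 0.8, 0, 0, 0, 0, 0], [1.5, 0.8, 0, 0, 0, 0, 0]]}}

```text
clock: 5.15
position: [0.4912, -0.004, 0.0088]
tool_rot: [-3.142, -0.0, 1.326]
force: [0.0, -0.3, -0.7]
grip_width: 0.0149
finger_force: 0.0
```

```bash
cat > look.py <<'E'
from workcell import bot
from h import *
g=bot.grab_frame("top");pickle.dump(g,open("top1.pkl","wb"))
f=g["frame"];hsv=cv2.cvtColor(f,cv2.COLOR_BGR2HSV)
x0,x1,y0,y1=220,400,160,300
import sys;cv2.imwrite(sys.argv[1],cv2.resize(f[y0:y1,x0:x1],None,fx=4,fy=4,interpolation=cv2.INTER_CUBIC))
yh=np.array([.2427,.970])
for lo,hi in(((100,110,60),(125,255,255)),((5,150,120),(14,255,255))):
    m=cv2.inRange(hsv,lo,hi);m[:y0]=0;m[y1:]=0;m[:,:x0]=0;m[:,x1:]=0
    N,_,st,c=cv2.connectedComponentsWithStats(m)
    for i in range(1,N):
        if st[i,4]>15:
            X=ray(g,c[i],.0235)[:2]; print(c[i].round(1),st[i,4],X.round(4),"track y",((X-[.4612,-.129])@yh*1e3-165).round(1))
E
python3 look.py pics/t2.png
```

```text
[278.  226.1] 46 [0.5291 0.1073] track y 80.6
[268.5 263.3] 56 [0.4333 0.1336] track y 82.9
```

View pics/t2.png

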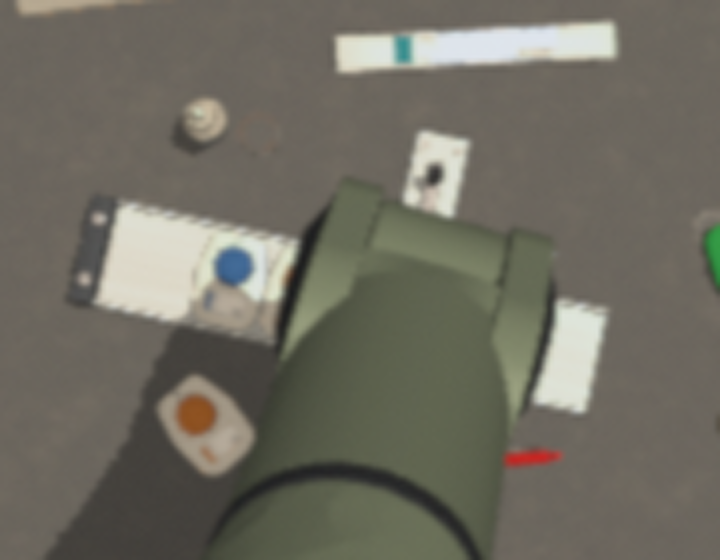

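Row_1 hasn't moved: its cap is still at crop (233,265) even though the arm is above the row. The side and wrist views should show why.

Run:
```python
from workcell import bot
from h import *
s=bot.observe();print({k:np.round(v,4).tolist() for k,v in s.items()})
a=bot.grab_frame("side");w=bot.grab_frame("wrist")["frame"]
pickle.dump(a,open("side1.pkl","wb"))
print(proj(a,[s["position"]]))
A=cv2.resize(a["frame"][130:290,180:380],(800,640))[:600]
cv2.imwrite("pics/s2.png",A);cv2.imwrite("pics/w2.png",w)
```

```text
{'clock': 5.2, 'qpos': [-0.3538, 0.6506, 0.3264, 2.0916, -0.4473, 0.4656, 0.0695], 'qd': [0.0037, -0.001, 0.0028, 0.0014, -0.0004, -0.0021, 0.0015], 'joint_efforts': [-0.3578, -81.3154, 10.3561, -17.6773, -0.0119, 0.0156, -0.0589], 'position': [0.4912, -0.0042, 0.0088], 'tool_rot': [3.1415, 0.0, 1.326], 'force': [0.0309, 0.4252, -0.0774], 'moment': [-0.1096, -0.0207, -0.0134], 'finger_force': 0.0, 'grip_width': 0.0152}
[[275.7092164  233.19968623]]
```

View pics/s2.png

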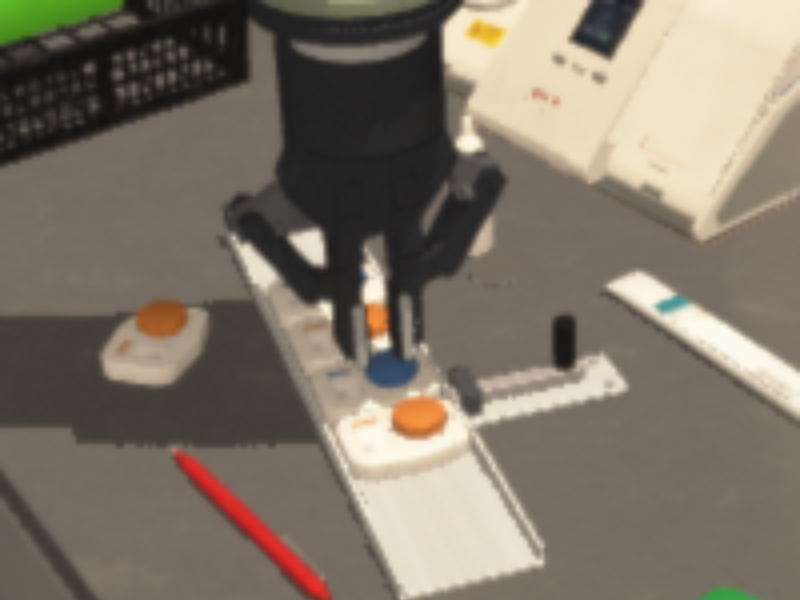

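View pics/w2.png

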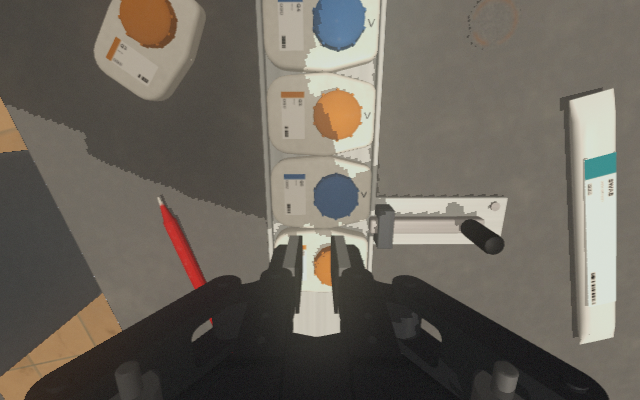

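The fingertips hang above the caps: the side crop puts them at (357,360) and (405,360), but the TCP projects to (383,413). So the true tip height differs from the reported z. I'll measure by how much.

Run:
```python
from h import *
from scipy.optimize import least_squares
from scipy.spatial.transform import Rotation as Ro
import pickle
t=pickle.load(open("top.pkl","rb"));s=pickle.load(open("side.pkl","rb"))
K=[np.c_[g["R"],g["t"]] for g in(t,s)];K=[g["mtx"]@k for g,k in zip((t,s),K)]
for n,a,b in(("c1",(278,226.1),(264.8,198.9)),("c2",(295.4,230.1),(270.7,209.7)),("c3",(313,233.9),(277.3,221.4)),("c4",(330.4,237.9),(284.3,233.9)),("spare",(268.5,263.1),(219.8,208.8)),("knob",(328.25,203),(320.7,210.3))):
    X=cv2.triangulatePoints(K[0],K[1],np.array(a,float),np.array(b,float))[:,0];print(n,(X[:3]/X[3]).round(4))
from workcell import bot
T=np.array(bot.grab_frame.__self__ and pickle.load(open("w.pkl","rb"))["T_tool_cam"]);w=pickle.load(open("w.pkl","rb"))
print(T.round(3),w["mtx"].round(1))
I=np.linalg.inv(T)
for z in(-.04,-.03,-.02,-.01,0):
    print(z,*(proj(dict(R=I[:3,:3],t=I[:3,3],mtx=w["mtx"]),[[x,y,z]])[0].round(1) for x,y in((11,0),(11,-7.5),(11,7.5),(-11,0)) for x,y in [(x/1e3,y/1e3)]))
# caps in w2
f=cv2.imread("pics/w2.png");hsv=cv2.cvtColor(f,cv2.COLOR_BGR2HSV)
TT=np.eye(4);TT[:3,:3]=Ro.from_euler("xyz",[3.1415,0,1.326]).as_matrix();TT[:3,3]=[.4912,-.0042,.0088]
C=np.linalg.inv(TT@T);g=dict(R=C[:3,:3],t=C[:3,3],mtx=w["mtx"])
cs=[]
for lo,hi in(((100,110,30),(125,255,255)),((4,120,60),(16,255,255))):
    N,_,st,c=cv2.connectedComponentsWithStats(cv2.inRange(hsv,lo,hi))
    for i in range(1,N):
        if st[i,4]>1200 : print(c[i].round(1),st[i].tolist(),[ray(g,c[i],z).round(4).tolist()[:2] for z in(0,.025)])
```

```text
c1 [0.5295 0.1073 0.02  ]
c2 [0.5181 0.062  0.0199]
c3 [0.5071 0.0163 0.0198]
c4 [ 0.4958 -0.029   0.0197]
spare [0.4338 0.1341 0.0159]
knob [ 0.586  -0.0252  0.039 ]Traceback (most recent call last):
  File "<stdin>", line 10, in <module>
AttributeError: 'function' object has no attribute '__self__'. Did you mean: '__call__'?
```

Run:
```python
from h import *
from scipy.spatial.transform import Rotation as Ro
w=pickle.load(open("w.pkl","rb"));T=np.array(w["T_tool_cam"])
print(T.round(3),w["mtx"].round(1))
I=np.linalg.inv(T)
for z in(-.04,-.03,-.02,-.01,0):
    print(z,proj(dict(R=I[:3,:3],t=I[:3,3],mtx=w["mtx"]),[[.011,0,z],[.011,-.0075,z],[.011,.0075,z],[-.011,0,z]]).round(1).tolist())
f=cv2.imread("pics/w2.png");hsv=cv2.cvtColor(f,cv2.COLOR_BGR2HSV)
TT=np.eye(4);TT[:3,:3]=Ro.from_euler("xyz",[3.1415,0,1.326]).as_matrix();TT[:3,3]=[.4912,-.0042,.0088]
C=np.linalg.inv(TT@T);g=dict(R=C[:3,:3],t=C[:3,3],mtx=w["mtx"])
for lo,hi in(((100,110,30),(125,255,255)),((4,120,60),(16,255,255))):
    N,_,st,c=cv2.connectedComponentsWithStats(cv2.inRange(hsv,lo,hi))
    for i in range(1,N):
        if st[i,4]>1000: print(c[i].round(1),st[i].tolist(),[ray(g,c[i],z).round(4).tolist()[:2] for z in(-.02,0,.025)])
```

```text
[[-0.    -0.961 -0.276  0.07 ]
 [ 1.    -0.001  0.    -0.   ]
 [-0.001 -0.276  0.961 -0.18 ]
 [ 0.     0.     0.     1.   ]] [[288.2   0.  316.2]
 [  0.  288.2 199.4]
 [  0.    0.    1. ]]
-0.04 [[316.6, 235.1], [302.2, 235.1], [331.0, 235.1], [316.6, 272.6]]
-0.03 [[316.6, 228.0], [303.1, 228.0], [330.1, 228.0], [316.6, 263.6]]
-0.02 [[316.5, 221.7], [303.8, 221.7], [329.3, 221.7], [316.5, 255.6]]
-0.01 [[316.5, 216.1], [304.5, 216.1], [328.6, 216.1], [316.5, 248.4]]
0 [[316.5, 211.0], [305.1, 211.0], [327.9, 211.0], [316.5, 241.9]]
[148.4  21.2] [118, 0, 59, 48, 2254] [[0.4184, 0.1471], [0.427, 0.1391], [0.4378, 0.1292]]
[336.9 114.4] [313, 88, 49, 53, 1855] [[0.5224, 0.0622], [0.5211, 0.0624], [0.5193, 0.0626]]
```

Both views agree that the real fingertips end about 35 mm short of the reported TCP. In the wrist view the tip edge is at row 237 and the finger gap is 29 px, which puts the tool z at about -0.04. I'll go back the way I came, then lower gently and find the floor by force.

Request:
{"method": "servo_tool", "body": {"plan": [[1.5, -2, 0, 0, 0, 0, 0], [1.5, -4, 0, 0, 0, 0, 0], [1.5, -6, 0, 0, 0, 0, 0], [1.5, -7.8, 0, 0, 0, 0, 0], [1.5, -7.8, 0, 0.8, 0, 0, 0], [1.5, -7.8, 0, 1.6, 0, 0, 0], [1.5, -7.8, 0, 2.0, 0, 0, 0], [1.5, -7.8, 0, 2.0, 0, 0, 0]]}}

```text
clock: 6.1
position: [0.4719, -0.0793, -0.012]
tool_rot: [-3.14, 0.0, 1.327]
force: [0.4, -0.4, 0.1]
grip_width: 0.015
finger_force: 0.0
```

Run:
```python
from workcell import bot
from h import *
s=bot.observe();p=s["position"];print(p.round(4) if hasattr(p,'round') else p,np.round(s["force"],2))
a=bot.grab_frame("side")
for dz in(0,.02,.03,.04):print(dz,proj(a,[[p[0],p[1],p[2]+dz]]).round(1))
print(proj(a,[[p[0],p[1],.0]]))
cv2.imwrite("pics/s3.png",cv2.resize(a["frame"][190:290,220:340],None,fx=6,fy=6,interpolation=cv2.INTER_CUBIC))
```

```text
[ 0.4719 -0.0793 -0.012 ] [ 0.4  -0.4   0.13]
0 [[287.7 264.3]]
0.02 [[287.2 256.1]]
0.03 [[287.  251.9]]
0.04 [[286.8 247.6]]
[[287.42358527 259.40899664]]
```

View pics/s3.png

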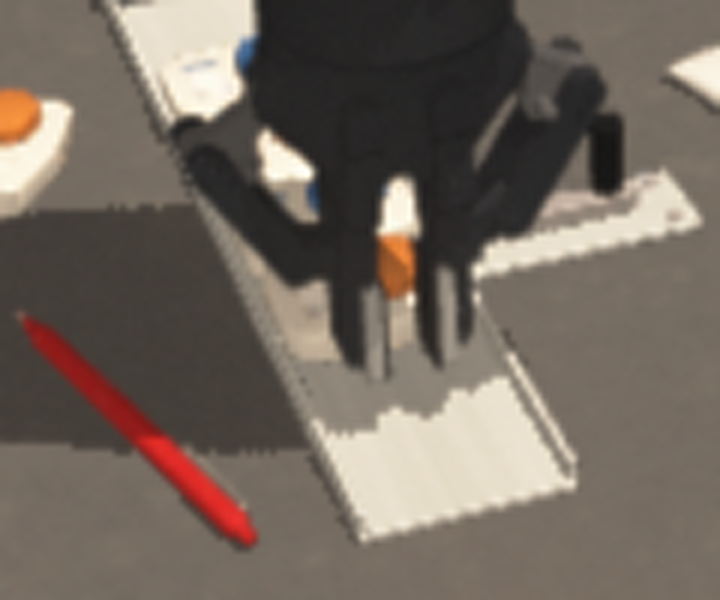

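The tips are at crop (380,375) and (443,365), behind row_4 and about 30 mm above the reported TCP. I'll lower slowly.

Request:
{"method": "servo_tool", "body": {"plan": [[1.5, 0, 0, 0.2, 0, 0, 0], [1.5, 0, 0, 0.4, 0, 0, 0], [1.5, 0, 0, 0.6, 0, 0, 0], [1.5, 0, 0, 0.7, 0, 0, 0], [1.5, 0, 0, 0.7, 0, 0, 0]]}}

```text
clock: 6.65
position: [0.4722, -0.08, -0.0183]
tool_rot: [-3.141, 0.0, 1.326]
force: [-0.2, 0.2, 0.4]
grip_width: 0.0153
finger_force: 0.0
```

Request:
{"method": "servo_tool", "body": {"plan": [[1.5, 0, 0, 0.1, 0, 0, 0], [1.5, 0, 0, 0.2, 0, 0, 0], [1.5, 0, 0, 0.3, 0, 0, 0], [1.5, 0, 0, 0.3, 0, 0, 0]]}}

```text
clock: 7.05
position: [0.4722, -0.08, -0.0213]
tool_rot: [-3.141, 0.0, 1.326]
force: [-0.1, 0.1, 0.8]
grip_width: 0.0149
finger_force: 0.0
```

Request:
{"method": "servo_tool", "body": {"plan": [[1.5, 0, 0, 0.1, 0, 0, 0], [1.5, 0, 0, 0.2, 0, 0, 0], [1.5, 0, 0, 0.2, 0, 0, 0]]}}

```text
clock: 7.35
position: [0.4722, -0.08, -0.0233]
tool_rot: [-3.141, 0.0, 1.326]
force: [-0.3, 0.4, 0.1]
grip_width: 0.015
finger_force: 0.0
```

Request:
{"method": "servo_tool", "body": {"plan": [[1.5, 0, 0, 0.1, 0, 0, 0], [1.5, 0, 0, 0.2, 0, 0, 0], [1.5, 0, 0, 0.2, 0, 0, 0]]}}

```text
clock: 7.65
position: [0.4722, -0.08, -0.0253]
tool_rot: [-3.141, 0.0, 1.326]
force: [0.1, -0.2, 0.3]
grip_width: 0.015
finger_force: 0.0
```

Request:
{"method": "servo_tool", "body": {"plan": [[1.5, 0, 0, 0.1, 0, 0, 0], [1.5, 0, 0, 0.2, 0, 0, 0], [1.5, 0, 0, 0.2, 0, 0, 0]]}}

```text
clock: 7.95
position: [0.4722, -0.0799, -0.0273]
tool_rot: [-3.141, 0.0, 1.326]
force: [0.2, -0.1, 0.5]
grip_width: 0.0149
finger_force: 0.0
```

Request:
{"method": "servo_tool", "body": {"plan": [[1.5, 0, 0, 0.1, 0, 0, 0], [1.5, 0, 0, 0.2, 0, 0, 0], [1.5, 0, 0, 0.2, 0, 0, 0]]}}

```text
clock: 8.25
position: [0.4722, -0.08, -0.0293]
tool_rot: [-3.141, 0.0, 1.326]
force: [-0.3, 1.0, -0.5]
grip_width: 0.0156
finger_force: 0.0
```

Request:
{"method": "servo_tool", "body": {"plan": [[1.5, 0, 0, 0.1, 0, 0, 0], [1.5, 0, 0, 0.1, 0, 0, 0]]}}

```text
clock: 8.45
position: [0.4722, -0.08, -0.0303]
tool_rot: [-3.141, 0.0, 1.326]
force: [0.1, 0.4, -0.2]
grip_width: 0.0154
finger_force: 0.0
```

Request:
{"method": "servo_tool", "body": {"plan": [[1.5, 0, 0, 0.1, 0, 0, 0], [1.5, 0, 0, 0.1, 0, 0, 0]]}}

```text
clock: 8.65
position: [0.4723, -0.08, -0.0313]
tool_rot: [-3.142, 0.0, 1.326]
force: [-0.7, 0.2, -0.4]
grip_width: 0.0152
finger_force: 0.0
```

Request:
{"method": "servo_tool", "body": {"plan": [[1.5, 0, 0, 0.1, 0, 0, 0], [1.5, 0, 0, 0.1, 0, 0, 0]]}}

```text
clock: 8.85
position: [0.4723, -0.08, -0.0321]
tool_rot: [3.142, -0.0, 1.326]
force: [0.0, 1.3, 1.3]
grip_width: 0.0147
finger_force: 0.9
```

Request:
{"method": "servo_tool", "body": {"plan": [[1.5, 0, 0, 0.1, 0, 0, 0], [1.5, 0, 0, 0.1, 0, 0, 0]]}}

```text
clock: 9.05
position: [0.4724, -0.08, -0.0323]
tool_rot: [3.141, -0.001, 1.326]
force: [-6.2, 2.6, 31.4]
grip_width: 0.015
finger_force: 15.7
```

Floor contact is at reported z = -0.032, so the tips end 36 mm short of the TCP. I'll rise 5.5 mm, which puts the tips near 8 mm, and push.

Request:
{"method": "servo_tool", "body": {"plan": [[1.5, 0, 0, -0.3, 0, 0, 0], [1.5, 0, 0, -0.55, 0, 0, 0], [1.5, 0.5, 0, -0.55, 0, 0, 0], [1.5, 1.0, 0, -0.55, 0, 0, 0], [1.5, 1.3, 0, -0.55, 0, 0, 0], [1.5, 1.6, 0, -0.55, 0, 0, 0], [1.5, 1.9, 0, -0.55, 0, 0, 0], [1.5, 2.2, 0, -0.55, 0, 0, 0], [1.5, 2.5, 0, -0.55, 0, 0, 0], [1.5, 2.8, 0, -0.55, 0, 0, 0]]}}

```text
clock: 10.05
position: [0.4791, -0.0527, -0.0277]
tool_rot: [-3.142, 0.0, 1.326]
force: [-0.0, -1.5, 0.1]
grip_width: 0.015
finger_force: 0.3
```

```bash
python3 look.py pics/t3.png
```

```text
[276.4 226. ] 48 [0.5294 0.1115] track y 84.8
[311.  233.5] 46 [0.5078 0.0217] track y -7.5
[293.5 229.9] 58 [0.5183 0.0671] track y 39.1
[268.5 263.1] 58 [0.4337 0.1335] track y 83.0
```

The row has moved 4–5 mm as one train. I'll continue.

Request:
{"method": "servo_tool", "body": {"plan": [[1.5, 0.3, 0, 0, 0, 0, 0], [1.5, 0.6, 0, 0, 0, 0, 0], [1.5, 0.9, 0, 0, 0, 0, 0], [1.5, 1.2, 0, 0, 0, 0, 0], [1.5, 1.5, 0, 0, 0, 0, 0], [1.5, 1.8, 0, 0, 0, 0, 0], [1.5, 2.1, 0, 0, 0, 0, 0], [1.5, 2.4, 0, 0, 0, 0, 0], [1.5, 2.7, 0, 0, 0, 0, 0], [1.5, 3.0, 0, 0, 0, 0, 0]]}}

```text
clock: 11.1
position: [0.4864, -0.0235, -0.0277]
tool_rot: [3.142, 0.0, 1.326]
force: [0.1, -1.1, 0.2]
grip_width: 0.0151
finger_force: 0.3
```

Request:
{"method": "servo_tool", "body": {"plan": [[1.5, 0.3, 0, 0, 0, 0, 0], [1.5, 0.6, 0, 0, 0, 0, 0], [1.5, 0.9, 0, 0, 0, 0, 0], [1.5, 1.2, 0, 0, 0, 0, 0], [1.5, 1.4, 0, 0, 0, 0, 0], [1.5, 1.6, 0, 0, 0, 0, 0], [1.5, 1.8, 0, 0, 0, 0, 0], [1.5, 2.0, 0, 0, 0, 0, 0]]}}

```text
clock: 11.9
position: [0.4912, -0.0042, -0.0277]
tool_rot: [-3.142, 0.0, 1.326]
force: [-1.3, -0.7, 0.9]
grip_width: 0.0151
finger_force: 0.3
```

```bash
python3 look.py pics/t4.png
```

```text
[257.7 221.6] 49 [0.5421 0.16  ] track y 134.9
[291.  229.1] 29 [0.5205 0.0737] track y 46.0
[275.4 225.8] 56 [0.5301 0.114 ] track y 87.5
[268.5 263.3] 56 [0.4333 0.1336] track y 82.9
```

About 7 mm remains, so I'll creep in 1 mm rows and watch the force.

Request:
{"method": "servo_tool", "body": {"plan": [[1.5, 0.1, 0, 0, 0, 0, 0], [1.5, 0.2, 0, 0, 0, 0, 0], [1.5, 0.3, 0, 0, 0, 0, 0], [1.5, 0.4, 0, 0, 0, 0, 0], [1.5, 0.5, 0, 0, 0, 0, 0], [1.5, 0.5, 0, 0, 0, 0, 0]]}}

```text
clock: 12.55
position: [0.4924, 0.0007, -0.0277]
tool_rot: [3.142, -0.0, 1.326]
force: [-0.4, 0.8, -0.6]
grip_width: 0.0153
finger_force: 0.2
```

Request:
{"method": "servo_tool", "body": {"plan": [[1.5, 0.1, 0, 0, 0, 0, 0], [1.5, 0.2, 0, 0, 0, 0, 0], [1.5, 0.2, 0, 0, 0, 0, 0]]}}

```text
clock: 12.85
position: [0.4929, 0.0027, -0.0277]
tool_rot: [3.142, -0.0, 1.326]
force: [-0.2, -0.4, -0.2]
grip_width: 0.0149
finger_force: 0.3
```

Request:
{"method": "servo_tool", "body": {"plan": [[1.5, 0.1, 0, 0, 0, 0, 0], [1.5, 0.2, 0, 0, 0, 0, 0], [1.5, 0.2, 0, 0, 0, 0, 0]]}}

```text
clock: 13.15
position: [0.4932, 0.0039, -0.0277]
tool_rot: [-3.142, 0.001, 1.325]
force: [-1.3, -5.2, 0.6]
grip_width: 0.015
finger_force: 2.6
```

Request:
{"method": "servo_tool", "body": {"plan": [[1.5, 0.1, 0, 0, 0, 0, 0], [1.5, 0.1, 0, 0, 0, 0, 0]]}}

```text
clock: 13.35
position: [0.4932, 0.0043, -0.0277]
tool_rot: [-3.141, 0.001, 1.325]
force: [-2.1, -8.1, 0.3]
grip_width: 0.0147
finger_force: 4.3
```

Request:
{"method": "servo_tool", "body": {"plan": [[1.5, 0.1, 0, 0, 0, 0, 0], [1.5, 0.1, 0, 0, 0, 0, 0]]}}

```text
clock: 13.55
position: [0.4933, 0.0046, -0.0278]
tool_rot: [-3.141, 0.002, 1.324]
force: [-2.6, -11.5, 1.8]
grip_width: 0.0154
finger_force: 6.1
```

Request:
{"method": "servo_tool", "body": {"plan": [[1.5, 0.1, 0, 0, 0, 0, 0], [1.5, 0.1, 0, 0, 0, 0, 0]]}}

```text
clock: 13.75
position: [0.4932, 0.005, -0.0278]
tool_rot: [-3.141, 0.003, 1.324]
force: [-4.4, -15.5, 1.0]
grip_width: 0.0151
finger_force: 8.1
```

The row is home: the force rises to 15 N with no further motion. I'll back off, rise and close the fingers, then check the caps and the knob.

Request:
{"method": "servo_tool", "body": {"plan": [[1.5, -1, 0, 0, 0, 0, 0], [1.5, -3, 0, 0, 0, 0, 0], [1, -3, 0, -4, 0, 0, 0], [0.5, -3, 0, -8, 0, 0, 0], [0, -3, 0, -10, 0, 0, 0], [0, -2, 4, -10, 0, 0, 0], [0, -1, 8, -10, 0, 0, 0], [0, -1, 11, -10, 0, 0, 0], [0, -1, 13.1, -10, 0, 0, 0], [0, -1, 13.1, -10, 0, 0, 0]]}}

```text
clock: 14.75
position: [0.6207, -0.0349, 0.072]
tool_rot: [3.14, 0.0, 1.326]
force: [-0.5, 0.1, -0.2]
grip_width: 0.0
finger_force: 0.0
```

```bash
python3 look.py pics/t5.png
python3 - <<'E'
from workcell import bot
from h import *
from scipy.spatial.transform import Rotation as Ro
s=bot.observe();g=bot.grab_frame("wrist");f=g["frame"];cv2.imwrite("pics/w5.png",f);print(s["position"],s["grip_width"])
T=np.eye(4);T[:3,:3]=Ro.from_euler("xyz",s["tool_rot"]).as_matrix();T[:3,3]=s["position"]
C=np.linalg.inv(T@g["T_tool_cam"]);g["R"]=C[:3,:3];g["t"]=C[:3,3]
print("knob",proj(g,[[.585,-.0255,.0425],[.585,-.0255,.0135]]).round())
hsv=cv2.cvtColor(f,cv2.COLOR_BGR2HSV)
for lo,hi in(((100,110,30),(125,255,255)),((4,120,60),(16,255,255))):
    N,_,st,c=cv2.connectedComponentsWithStats(cv2.inRange(hsv,lo,hi))
    for i in range(1,N):
        if st[i,4]>300:
            X=ray(g,c[i],.025)[:2]-[.4612,-.129];print(c[i].round(),"track x,y",(1e3*X@[.970,-.2427]).round(1),(1e3*X@[.2427,.970]-165).round(1))
E
```

```text
[255.  221.2] 47 [0.5433 0.1669] track y 141.9
[272.4 224.7] 55 [0.5331 0.1217] track y 95.6
[268.4 263.3] 55 [0.4334 0.1337] track y 83.1
[ 0.61911261 -0.03457731  0.0718627 ] -0.00016585171433173058
knob [[270. 212.]
 [275. 201.]]
[620. 158.] track x,y 368.6 3.8
[147.  28.] track x,y 12.3 95.1
[19. 49.] track x,y -81.4 81.8
[167. 158.] track x,y 12.7 4.4
```

View pics/w5.png

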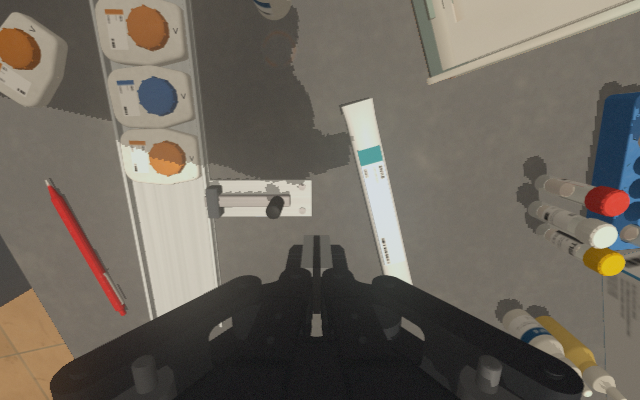

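The wrist view shows the four caps home at track y = 142, 95, … and 4 mm. The knob is at (274,208), matching its predicted pixel, and the pouch is clear to the right. I'll descend outside the knob and push towards the track.

Request:
{"method": "servo_tool", "body": {"plan": [[0, 0, 0, 3, 0, 0, 0], [0, 0, 0, 5, 0, 0, 0], [0, 0, 0, 7, 0, 0, 0], [0, 0, 0, 8, 0, 0, 0], [0, 0, 0, 8.4, 0, 0, 0], [0, 0, 0, 8.4, 0, 0, 0]]}}

```text
clock: 15.45
position: [0.6185, -0.0341, -0.0115]
tool_rot: [-3.141, 0.0, 1.326]
force: [-0.2, -0.6, -0.4]
grip_width: 0.0002
finger_force: 0.0
```

Request:
{"method": "servo_tool", "body": {"plan": [[0, 0, -0.5, 0, 0, 0, 0], [0, 0, -1, 0, 0, 0, 0], [0, 0, -1.4, 0, 0, 0, 0], [0, 0, -1.8, 0, 0, 0, 0], [0, 0, -2.2, 0, 0, 0, 0], [0, 0, -2.6, 0, 0, 0, 0], [0, 0, -3, 0, 0, 0, 0], [0, 0, -3.4, 0, 0, 0, 0], [0, 0, -3.8, 0, 0, 0, 0], [0, 0, -4.2, 0, 0, 0, 0]]}}

```text
clock: 16.45
position: [0.5777, -0.0239, -0.0117]
tool_rot: [-3.142, 0.0, 1.326]
force: [1.1, 0.1, 1.0]
grip_width: -0.0002
finger_force: 0.4
```

Request:
{"method": "servo_tool", "body": {"plan": [[0, 0, -0.2, 0, 0, 0, 0], [0, 0, -0.4, 0, 0, 0, 0], [0, 0, -0.6, 0, 0, 0, 0], [0, 0, -0.8, 0, 0, 0, 0], [0, 0, -0.8, 0, 0, 0, 0]]}}

```text
clock: 16.95
position: [0.57, -0.0219, -0.0117]
tool_rot: [-3.141, 0.0, 1.326]
force: [0.3, -0.0, -0.2]
grip_width: 0.0001
finger_force: 0.0
```

Request:
{"method": "servo_tool", "body": {"plan": [[0, 0, -0.1, 0, 0, 0, 0], [0, 0, -0.2, 0, 0, 0, 0], [0, 0, -0.2, 0, 0, 0, 0]]}}

```text
clock: 17.25
position: [0.5682, -0.0215, -0.0117]
tool_rot: [-3.142, 0.0, 1.326]
force: [-0.3, -0.2, -0.3]
grip_width: 0.0002
finger_force: 0.1
```

Request:
{"method": "servo_tool", "body": {"plan": [[0, 0, -0.1, 0, 0, 0, 0], [0, 0, -0.2, 0, 0, 0, 0], [0, 0, -0.2, 0, 0, 0, 0]]}}

```text
clock: 17.55
position: [0.5673, -0.0213, -0.0115]
tool_rot: [3.14, -0.0, 1.326]
force: [6.6, -1.2, -1.4]
grip_width: 0.0
finger_force: 2.9
```

Request:
{"method": "servo_tool", "body": {"plan": [[0, 0, -0.1, 0, 0, 0, 0], [0, 0, -0.2, 0, 0, 0, 0], [0, 0, -0.2, 0, 0, 0, 0]]}}

```text
clock: 17.85
position: [0.5669, -0.0212, -0.0112]
tool_rot: [3.137, -0.0, 1.326]
force: [13.2, -3.1, -6.1]
grip_width: -0.0002
finger_force: 6.7
```

Request:
{"method": "servo_tool", "body": {"plan": [[0, 0, 0.5, 0, 0, 0, 0], [0, 0, 2, 0, 0, 0, 0], [0, 0, 4, 0, 0, 0, 0], [0, 0, 4, -4, 0, 0, 0], [0, 0, 4, -8, 0, 0, 0], [0, -4, 4, -12, 0, 0, 0], [0, -8, 4, -14, 0, 0, 0], [0, -11, 4, -14, 0, 0, 0], [0, -11, 4, -14, 0, 0, 0]]}}

```text
clock: 18.75
position: [0.5752, -0.1417, 0.1294]
tool_rot: [3.14, 0.001, 1.32]
force: [-0.6, 0.8, -0.1]
grip_width: -0.0003
finger_force: 0.0
```

```bash
python3 look.py pics/t6.png
python3 - <<'E'
from workcell import bot
from h import *
from scipy.spatial.transform import Rotation as Ro
s=bot.observe();g=bot.grab_frame("wrist");f=g["frame"];cv2.imwrite("pics/w6.png",f);print(s["position"])
T=np.eye(4);T[:3,:3]=Ro.from_euler("xyz",s["tool_rot"]).as_matrix();T[:3,3]=s["position"]
C=np.linalg.inv(T@g["T_tool_cam"]);g["R"]=C[:3,:3];g["t"]=C[:3,3]
O=np.array([.4612,-.129]);x=np.array([.970,-.2427]);y=np.array([.2427,.970])
hsv=cv2.cvtColor(f,cv2.COLOR_BGR2HSV)
for lo,hi in(((100,110,30),(125,255,255)),((4,120,60),(16,255,255))):
    N,_,st,c=cv2.connectedComponentsWithStats(cv2.inRange(hsv,lo,hi))
    for i in range(1,N):
        if st[i,4]>300:
            X=ray(g,c[i],.025)[:2]-O;print(c[i].round(),"track x,y",(1e3*X@x).round(1),(1e3*X@y-165).round(1))
for k in(96,60,56): print("knob at",k,proj(g,[[*(O+y*.13+x*k/1e3),.0425]]).round())
E
```

```text
[255.  221.1] 46 [0.5435 0.1669] track y 142.0
[289.7 228.6] 49 [0.5219 0.077 ] track y 49.5
[272.4 224.8] 57 [0.5327 0.1217] track y 95.5
[307.  232.5] 56 [0.5106 0.0321] track y 3.2
[268.5 263.1] 58 [0.4337 0.1335] track y 83.0
[ 0.57579094 -0.13889569  0.12869329]
[618.  43.] track x,y 380.8 -14.9
[199.  22.] track x,y 12.4 2.9
knob at 96 [[295.  66.]]
knob at 60 [[253.  66.]]
knob at 56 [[248.  66.]]
```

View pics/w6.png

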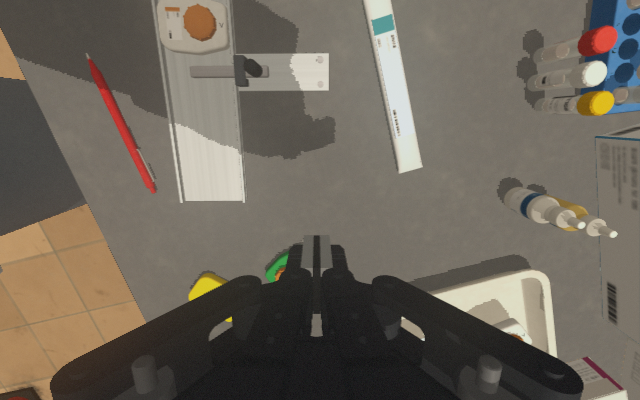

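The bar is behind row_4, its nose at (191,71), about 40 mm past the wall at (234,71). The knob has reached its hard stop, and the row sits at 142, 95.5, 49.5 and 3.2 mm.

```bash
python3 -c "
from workcell import bot
print(bot.job_done())"
```

```text
the job is handed in; nothing more can be done
None
```

The job is handed in: camera measurements show all four cartridges home against the end stop in a closed row, and the keeper bar was pushed to its hard stop behind the last one; no verdict came back. An early push passed over the row without touching it, because the fingertips end 36 mm short of the reported TCP; after correcting the height, the row moved as one train.

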